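# Pack the urn's screw cap and the pepper pots in the tub and shut it

## Task

This lot is going to its buyer: unscrew the cap from the silver urn (anticlockwise, until the thread lets go; do not wrench it off) and put it in the round white packing tub together with all the little square pepper pots on the table. Then put the tub's loose lid on and press it down until it is fully home and level all round, and let go. Leave the coffee pot, the candlestick and the gift box where they are.

Things in the scene. Friction and masses are not known exactly. Their poses are not given: they have to be found in the camera images.
- urn: silver-coloured urn standing immovable on the table, 116 mm wide, with two small side handles (to 77 mm from the axis at its own +y and -y, 55 to 90 mm up). Origin: centre of its foot, z up
- urn_neck (a point): on the urn's axis at the shoulder of its neck, 100 mm above the table. Above it stands a 34 mm core, 21 mm tall, with a right-hand thread of 6.5 mm lead, 41 mm over the ridges. The cap turns easily (under 0.2 N m), rises 6.5 mm a turn, has 1.5 mm of play up and down and stays where it is let go; after about 1.75 turns (11 rad) anticlockwise from above it lifts off freely
- cap: silver-coloured screw cap, on the urn's neck at first: hollow round skirt 48 mm outside diameter from 0 to 26 mm above its origin, then a knob 24 mm in diameter up to 46 mm; 120 g. Origin: on the axis at the lower edge of the skirt, z towards the knob. Screwed on, its origin is 101 mm above the table; the thread lets go at 112.5 mm
- tub: round white plastic tub, fixed on the table, inside diameter 176 mm, floor 5 mm thick, rim 70 mm above the table, 189 mm over the rim bead. Origin: centre of its underside, z up. Four small spring catches, 45 degrees from its x and y axes, stand 5.5 mm in from the wall 4.5 mm below the rim and snap over the lid's plug
- tub_rim (a point): centre of the tub's mouth, 70 mm above the tub's origin. Merely laid on, the lid stays about 10 mm proud on the catches; 8 to 12 N on its knob snaps it home. Under the shut lid there is 51 mm of height
- tublid: loose grey round tub lid, on the table knob up: flange 192 mm in diameter, 4 mm thick; under it a plug 170 mm across, to 13.5 mm below the flange, with 3 mm of play at each side in the tub; on top a central knob 26 mm in diameter, 4 to 28 mm above the origin; 140 g. Origin: on the axis at the underside of the flange (meets the rim when home), z towards the knob
- pot0: one of up to four like pepper pots to be packed (some may be absent): 32 x 32 mm square silver-coloured base 36 mm high with a small brass dome on top, 46 mm high in all, 90 g; starts upright on the table. Origin: centre of its underside; x and y normal to its flat sides, z up towards the dome
- pot1: one of up to four like pepper pots to be packed (some may be absent): 32 x 32 mm square silver-coloured base 36 mm high with a small brass dome on top, 46 mm high in all, 90 g; starts upright on the table. Origin: centre of its underside; x and y normal to its flat sides, z up towards the dome
- pot2: one of up to four like pepper pots to be packed (some may be absent): 32 x 32 mm square silver-coloured base 36 mm high with a small brass dome on top, 46 mm high in all, 90 g; starts upright on the table. Origin: centre of its underside; x and y normal to its flat sides, z up towards the dome
- pot3: one of up to four like pepper pots to be packed (some may be absent): 32 x 32 mm square silver-coloured base 36 mm high with a small brass dome on top, 46 mm high in all, 90 g; starts upright on the table. Origin: centre of its underside; x and y normal to its flat sides, z up towards the dome
- coffee_pot: bystander: silver coffee pot, 121 mm tall, 80 mm wide, to the left; origin under its centre; leave it alone
- candlestick: bystander: brass candlestick, 114 mm tall, foot 80 mm in diameter, to the right; origin under its centre; leave it alone
- giftbox: bystander: flat cream-coloured gift box, 104 x 164 x 47 mm, beyond the tub; origin under its centre; leave it alone
Mind the look-alikes: they are no part of the job. Leave any red look-alike of the cap alone.

How it is judged:
By the outcome, as a careful person would: the job done as asked, in the order asked, and still so for the second after the job is handed in, with the robot touching nothing.
Of pot0, pot1, pot2, pot3 only 2 to 4 are there at a start; the rules pass over those that are not, and their reading is None.
At some moment in a run one of pot0, pot1, pot2, pot3 may be knocked a few centimetres aside while the robot is not near it.
Once in a run the grip may slacken for a moment while it holds something.
It also fails if it takes over 210 s, if anything falls off the work surface, if the arm or the gripper's body presses on something with over 40 N, if the wrist force passes 120 N, or if a joint passes its speed limit or range.

## Robot

A 6-joint arm with a two-finger parallel gripper is mounted at the origin on the work surface. World frame = base frame: x ahead of the robot, y to its left, z up, the work surface at z = 0. Lengths are in mm, angles in rad, forces in N, time in s.
With the tool pointing down it reaches from about 375 to 925 mm from the base axis. Payload 5.7 kg.
Tool frame: the origin (TCP) lies where the fingers leave the gripper's body, on its centre line; the fingertips stand 80 mm ahead of it and the grasp point (between the pads) lies 61 mm ahead of it; z points along the fingers, y is the line along which they close (so a half turn about z gives the same grasp; the last joint's range is limited). The gripper opens to 88 mm and grips with 3 to 60 N. Pads are 20 mm wide; open, the fingers measure 115 mm over their backs; the gripper's body (75 mm by 178 mm) begins 61 mm behind the grasp point.
Start: joints at [-1.336, 0.359, 1.51, -0, 1.272, -0.115], TCP at [205.611, -563.646, 302.623] pointing down, gripper open.
Joint ranges: [-2.97, 2.97], [-1.01, 2.36], [0.21, 2.38], [-0.96, 4.11], [0.2, 2.71], [-2.98, 2.98]. Speed limits (rad/s): [2.39, 2.39, 3.14, 3.14, 3.14, 3.14].

## Interface

Orientations are given as a unit quaternion [w, x, y, z].
In Python, from cell import manip, imaging gives the robot as it stands.
- The arm moves only by the shell command python3 -m handwheel 'ROWS' [FORCE]. ROWS is JSON, a list that holds one entry, the list of rows, each a list of 7 numbers: the shift along the world's x, y, z in cm, then the turn, a rotation vector about the world's x, y, z in degrees, then the finger opening in cm, from 0 to 8.78. In form: [[[dx, dy, dz, rx, ry, rz, grip], ...]]. A call has 1 to 5 rows; each row is the pose to reach, as a shift and turn from the pose commanded when the call began; what a row does not reach only later rows make up. A row lasts 1/8 s, in which the tool goes at most 62.5 mm and 10.7 degrees, less where a joint would pass 70% of its speed; a pose out of reach is approached as far as the arm can. A call with a gripper value outside its range is refused whole. The fingers move at their own pace and stop on an object; FORCE is the grip in N (left out, the last holds). Time passes only in rows, so rows that repeat a pose let the fingers close. It gives the time, the measured TCP pose, the force, the opening and the grip force at its end, in the units of the state.
- manip.read_state(): the state, without advancing time (a new reading comes with each control period).
- imaging.read_camera(name): name is "scene" or "top"; returns (picture, depth): 420x560x3 uint8, red, green, blue; 420x560 float32, mm along the optical axis (not along the pixel's ray), 0 where there is no reading.
- imaging.calibration(name): a dict with "camera_matrix" (3x3 intrinsics, pixels), "eye" and "attitude" of the camera in the world. Camera axes: x right, y down, z forward; pixel columns grow to the right and rows downward; lengths in mm; the calibration is good to about 2 mm. A picture is of the moment at which its call begins. calibration takes no time and is no camera call.
- manip.close_job(): hands the job in; it is judged then, once.
The state is a dict: "t": time; "joint_positions": joint angles; "qvel": joint speeds; "effort": joint torques, N m; "tool_pos": TCP position; "orientation": TCP orientation; "contact_force": force on the tool from outside, world axes, zero at the start; "ft_torque": the same for the moment, N m; "finger_gap": finger opening in mm; "grasp_force": force on a finger pad.
Only numpy, scipy, OpenCV 4.12 (cv2) and the standard library are available. Lean on these libraries where they do the work, as an engineer would, in place of code of your own. Each camera call takes 0.05 s, during which the arm holds its last target. There are 200 camera calls.

## Working session

There is one attempt and no reset: what is moved stays moved. The work goes in short steps, Python scripts to look and compute and a shell command to move; the robot and the scene stay as the last step left them, time stands still between calls to the robot, and variables do not carry over. Pictures are saved under pics/ and viewed, at most 14 in all, crops included, and the job is handed in when it is done.

```bash
ls; mkdir -p pics
cat > h.py <<'E'
import numpy as np, cv2
from cell import manip, imaging
from scipy.spatial.transform import Rotation as R
def snap(name,fn=None):
    p,d=imaging.read_camera(name)
    np.savez('/tmp/'+name+'.npz',p=p,d=d)
    if fn: cv2.imwrite('pics/'+fn,cv2.cvtColor(p,cv2.COLOR_RGB2BGR))
    return p,d
def cal(name):
    c=imaging.calibration(name); a=np.array(c['attitude'],float)
    M=a if a.shape==(3,3) else R.from_quat(a[[1,2,3,0]]).as_matrix()
    return np.array(c['camera_matrix']),np.array(c['eye'],float),M
def cloud(name,d):
    K,e,M=cal(name); v,u=np.indices(d.shape)
    P=np.stack([(u-K[0,2])/K[0,0]*d,(v-K[1,2])/K[1,1]*d,d],-1)@M.T+e
    P[d==0]=np.nan
    return P
E
python3 - <<'E'
from h import *
for n in('scene','top'):
    print(imaging.calibration(n)); snap(n,n+'0.png')
print(manip.read_state())
E
```

```text
pics
{'camera_matrix': array([[476.700156  ,   0.        , 291.15966102],
       [  0.        , 476.700156  , 212.13257233],
       [  0.        ,   0.        ,   1.        ]]), 'eye': array([1335.23438238, -367.27873192, 1046.57962831]), 'attitude': array([-0.30056045,  0.79797391,  0.48462452, -0.19503879])}
{'camera_matrix': array([[433.76873385,   0.        , 291.80255256],
       [  0.        , 433.76873385, 207.00872386],
       [  0.        ,   0.        ,   1.        ]]), 'eye': array([ 388.55160363,   -5.61889315, 1257.82322977]), 'attitude': array([ 0.04629693, -0.70444536,  0.70644423, -0.05049631])}
{'t': 0.1, 'joint_positions': array([-1.33609597e+00,  3.59437589e-01,  1.51131486e+00,  9.21925388e-06,
        1.27247914e+00, -1.15118186e-01]), 'qvel': array([-2.04957221e-04, -1.84996962e-03, -4.22890190e-03,  2.11156741e-04,
        1.36280503e-04,  2.83809295e-06]), 'effort': array([ 5.62812274e-04, -5.16355312e+01, -2.71406472e+01,  6.76626759e-02,
        2.76952906e-02, -3.16084925e-05]), 'tool_pos': array([ 205.50879463, -563.19520031,  301.89434171]), 'orientation': array([-8.18263864e-04,  9.84742238e-01,  1.74017396e-01, -4.45704629e-05]), 'contact_force': array([ 1.50999962,  0.87175251, -0.24029931]), 'ft_torque': array([-0.02790454,  0.0036952 , -0.05534403]), 'grasp_force': 0.0, 'finger_gap': 87.60113332690716}
```

View pics/scene0.png

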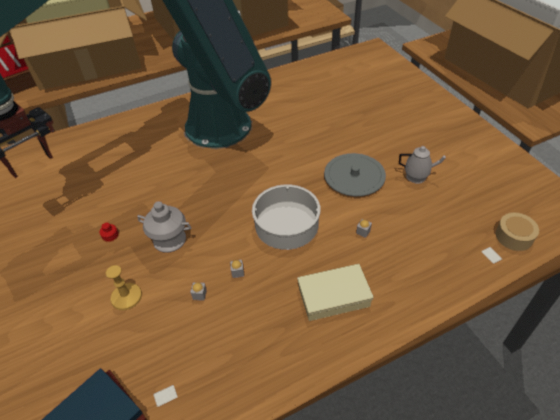

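View pics/top0.png

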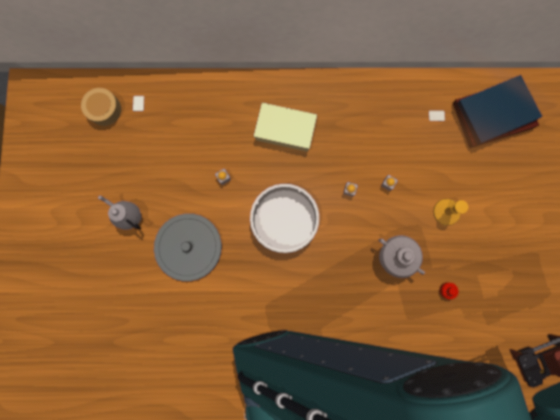

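The top view shows three pots at (222,177), (351,189) and (389,183), the urn cap at about (405,256), the tub at (284,219), the lid knob at (187,246) and the red look-alike at (449,291). Next I'll measure these from depth.

```bash
cat > m.py <<'E'
from h import *
def load(n): z=np.load('/tmp/'+n+'.npz'); return z['p'],z['d']
def blob(C,xy,r,z0,z1):
    m=(np.hypot(C[...,0]-xy[0],C[...,1]-xy[1])<r)&(C[...,2]>z0)&(C[...,2]<z1); return C[m]
def circ(P):
    A=np.c_[2*P[:,:2],np.ones(len(P))]; s=np.linalg.lstsq(A,(P[:,:2]**2).sum(1),rcond=None)[0]
    return s[:2],np.sqrt(s[2]+s[:2]@s[:2])
E
python3 - <<'E'
from m import *
p,d=load('top');C=cloud('top',d);p2,d2=load('scene');S=cloud('scene',d2)
np.set_printoptions(precision=1,suppress=True)
def px(u,v): return C[v,u]
for n,u,v in[('potA',222,177),('potB',351,189),('potC',389,183),('urn',404,256),('tub',284,219),('lid',187,246),('red',449,291),('candle',461,207),('coffee',118,212),('gift',286,127)]: print(n,px(u,v))
for n,u,v in[('potA',222,177),('potB',351,189),('potC',389,183)]:
    c=px(u,v)
    for nm,X in(('top',C),('scene',S)):
        Q=blob(X,c,35,28,60)
        if len(Q)>5:
            rc=cv2.minAreaRect(Q[:,:2].astype(np.float32)); print(n,nm,len(Q),Q.mean(0),Q[:,2].max(),rc)
for nm,X in(('top',C),('scene',S)):
    c=px(404,256); Q=blob(X,c,60,138,160); print('knob',len(Q),Q.mean(0),Q.max(0),Q.min(0))
    Q=blob(X,c,60,122,132); print('capskirt',len(Q),Q.mean(0))
    Q=blob(X,px(284,219),125,64,78); print('rim',len(Q),circ(Q),Q[:,2].mean())
    Q=blob(X,px(187,246),40,30,60); print('lidknob',len(Q),Q.mean(0),Q[:,2].max())
    Q=blob(X,px(187,246),125,8,24); print('lid',len(Q),(Q.max(0)+Q.min(0))/2,Q.max(0)-Q.min(0))
big=lambda p,x,y,w,h,s:cv2.resize(p[y:y+h,x:x+w],None,fx=s,fy=s,interpolation=cv2.INTER_CUBIC)
def sq(p,u,v): return big(p,u-13,v-13,26,26,10)
im=np.vstack([np.hstack([sq(p,222,177),sq(p,351,189),sq(p,389,183)]),np.hstack([sq(p2,364,228),sq(p2,237,269),sq(p2,198,291)])])
cv2.imwrite('pics/crop1.png',im[:,:,::-1])
E
```

```text
potA [642.2 185.2  46.2]
potB [ 606.5 -181.1   47.5]
potC [ 623.4 -289.3   48.7]
urn [ 414.9 -297.4  149.5]
tub [525.7   9.4   9.6]
lid [447.  279.7  42.1]
red [ 321.2 -444.7   47. ]
candle [ 545.6 -465.3  111. ]
coffee [534.4 449.6 110.6]
gift [789.2   2.9  46.5]
potA top 128 [646.  186.8  40. ] 50.30855318688964 ((647.42236328125, 187.87493896484375), (32.28989791870117, 31.88606071472168), 32.474124908447266)
potA scene 115 [655.2 183.9  37.5] 47.919981061893054 ((652.1754150390625, 186.58761596679688), (31.13562774658203, 35.7349967956543), 31.21015739440918)
potB top 125 [ 608.3 -179.8   39.9] 51.4609648519272 ((609.802490234375, -181.03369140625), (31.85350227355957, 33.44798278808594), 72.1585922241211)
potB scene 138 [ 617.4 -182.8   37.6] 47.59011229613111 ((614.0471801757812, -182.16183471679688), (31.7432918548584, 33.81876754760742), 73.3893814086914)
potC top 126 [ 627.  -292.1   40.2] 52.458552673534314 ((628.2597045898438, -293.6141357421875), (31.24765968322754, 33.85693359375), 58.226600646972656)
potC scene 149 [ 636.1 -295.2   37.8] 47.417580036414165 ((633.0406494140625, -295.06817626953125), (31.967914581298828, 33.19512939453125), 58.71388626098633)
knob 75 [ 414.8 -307.2  147.1] [ 425.2 -296.2  152.9] [ 404.7 -319.   138.4]
capskirt 182 [ 415.1 -305.5  127.1]
rim 544 (array([521.8,   8.8]), np.float64(90.5184970330883)) 70.73034921252838
lidknob 72 [445.  284.1  41.6] 47.80377070663462
lid 3436 [454.1 276.9  16. ] [203.1 207.6  15.9]
knob 63 [ 421.3 -309.1  144.8] [ 430.7 -297.7  150.8] [ 407.7 -320.2  138.1]
capskirt 127 [ 426.1 -309.5  126. ]
rim 511 (array([526. ,   7.7]), np.float64(90.54011191246775)) 68.56643789855525
lidknob 56 [452.7 282.4  38.6] 46.555441922511136
lid 2008 [449.5 284.5  16.1] [191.7 191.3  15.5]
```

View pics/crop1.png

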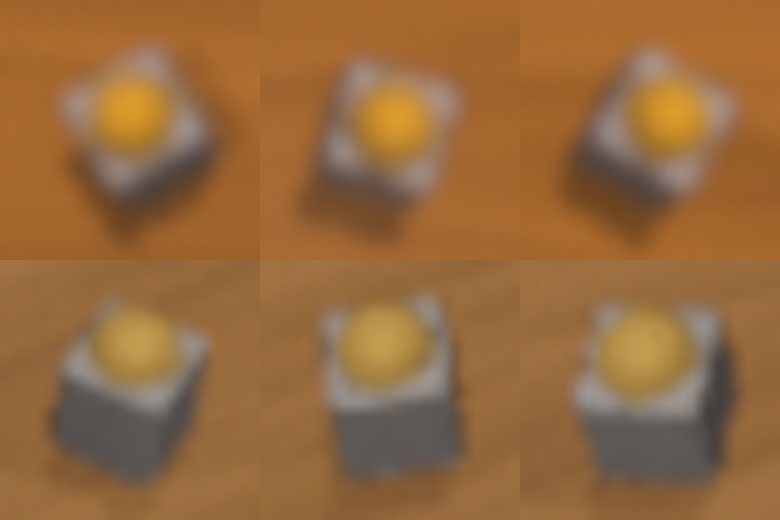

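Averaging the two cameras gives: cap (417,-308), tub (524,8), lid knob (451,283), and pots at A (649,187), B (612,-182), C (630,-294). The heights agree with the given sizes. I'll go above the cap first, with the wrist wound to its clockwise end.

```bash
python3 -m handwheel '[[[10,12,0,0,0,-50,8.7],[10,12,0,0,0,-50,8.7],[10,12,0,0,0,-50,8.7],[10,12,0,0,0,-50,8.7],[10,12,0,0,0,-50,8.7]]]' 30 && python3 -m handwheel '[[[11.1,13.6,0,0,0,-50,8.7],[11.1,13.6,0,0,0,-50,8.7],[11.1,13.6,0,0,0,-50,8.7],[11.1,13.6,0,0,0,-50,8.7],[11.1,13.6,0,0,0,-50,8.7]]]' && python3 -m handwheel '[[[0,0,-6,0,0,-30,8.7],[0,0,-6,0,0,-30,8.7],[0,0,-6,0,0,-30,8.7],[0,0,-6,0,0,-30,8.7],[0,0,-6,0,0,-30,8.7]]]'
python3 - <<'E'
from h import *
s=manip.read_state(); print(s['joint_positions'],s['tool_pos'],s['orientation'],s['contact_force'])
a,b=snap('top'),snap('scene')
big=lambda p,x,y,w,h,s:cv2.resize(p[y:y+h,x:x+w],None,fx=s,fy=s,interpolation=cv2.INTER_CUBIC)
im=np.hstack([big(a[0],350,200,100,120,4),big(b[0],115,150,100,120,4)])
cv2.imwrite('pics/c2.png',im[:,:,::-1])
E
```

```text
t: 0.72
tool_pos: [306.0, -442.8, 302.4]
orientation: [-0.0, 0.966, -0.26, -0.0]
contact_force: [-0.4, -1.9, -0.9]
finger_gap: 86.6
grasp_force: 0.0
t: 1.35
tool_pos: [417.1, -306.3, 302.3]
orientation: [-0.0, 0.765, -0.644, -0.0]
contact_force: [0.6, -0.4, -0.2]
finger_gap: 87.4
grasp_force: 0.0
t: 1.98
tool_pos: [416.6, -307.6, 242.6]
orientation: [0.0, -0.575, 0.818, 0.0]
contact_force: [0.5, 0.1, -0.7]
finger_gap: 87.0
grasp_force: 0.0
[-7.69538568e-01  3.07859847e-01  1.75860068e+00  5.44924748e-05
  1.07513210e+00  2.71749550e+00] [ 416.56821394 -307.61007589  242.6005091 ] [ 2.35451489e-05 -5.75049373e-01  8.18118707e-01  4.47822592e-06] [ 0.46779434  0.10247329 -0.70773896]
```

View pics/c2.png

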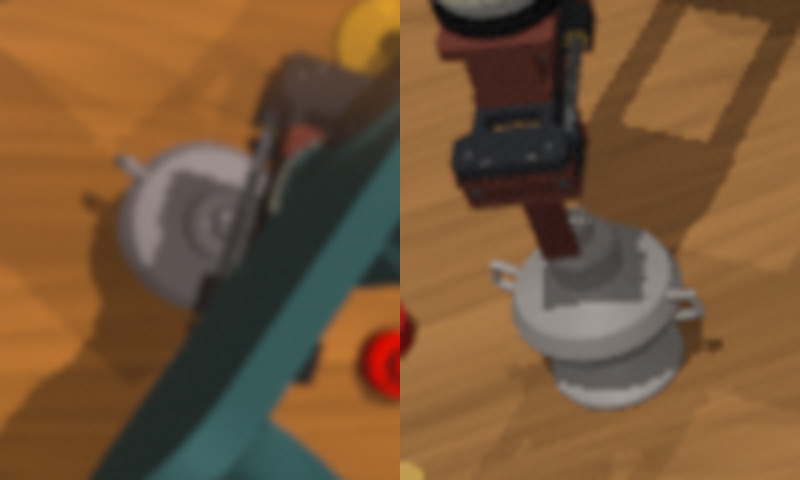

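The crop shows the gripper centred over the silver cap, with the fingers clear of the handles and the red cap off to the right at (385,365). I'll descend and grip the skirt.

```bash
python3 -m handwheel '[[[0,0,-3,0,0,0,8.7],[0,0,-5,0,0,0,8.7],[0,0,-6,0,0,0,8.7],[0,0,-6,0,0,0,8.7],[0,0,-6,0,0,0,4]]]' 20 && python3 -m handwheel '[[[0,0,0,0,0,0,4],[0,0,0,0,0,0,4],[0,0,0,0,0,0,4],[0,0,0,0,0,0,4],[0,0,0,0,0,0,4]]]'
```

```text
t: 2.7
tool_pos: [417.0, -308.0, 183.3]
orientation: [0.0, -0.574, 0.819, -0.001]
contact_force: [0.3, 0.1, -0.3]
finger_gap: 80.0
grasp_force: 0.0
t: 3.32
tool_pos: [416.7, -307.7, 182.8]
orientation: [0.0, -0.574, 0.819, -0.0]
contact_force: [0.1, 0.3, 1.4]
finger_gap: 49.4
grasp_force: 20.0
```

```bash
python3 -m handwheel '[[[0,0,0.02,0,0,10,4],[0,0,0.04,0,0,20,4],[0,0,0.06,0,0,30,4],[0,0,0.08,0,0,40,4],[0,0,0.09,0,0,50,4]]]' && python3 -m handwheel '[[[0,0,0.02,0,0,10,4],[0,0,0.04,0,0,20,4],[0,0,0.06,0,0,30,4],[0,0,0.08,0,0,40,4],[0,0,0.09,0,0,50,4]]]'; python3 -c "
from h import *
s=manip.read_state();print(s['joint_positions'],s['contact_force'],s['ft_torque'])"
```

```text
t: 3.95
tool_pos: [416.6, -307.7, 183.6]
orientation: [-0.0, 0.868, -0.497, 0.0]
contact_force: [0.3, -0.3, 1.1]
finger_gap: 49.4
grasp_force: 20.0
t: 4.58
tool_pos: [416.6, -307.7, 184.5]
orientation: [-0.0, 0.996, -0.084, -0.0]
contact_force: [-0.3, -0.3, 2.8]
finger_gap: 49.3
grasp_force: 20.0
[-7.69626952e-01  3.85740354e-01  1.81757815e+00  2.11750183e-05
  9.38337328e-01  9.69320316e-01] [-0.28248547 -0.25574796  2.84168709] [ 0.01977776  0.13908857 -0.05929377]
```

```bash
python3 -m handwheel '[[[0,0,0.02,0,0,10.6,4],[0,0,0.04,0,0,21,4],[0,0,0.06,0,0,31.5,4],[0,0,0.08,0,0,42,4],[0,0,0.095,0,0,52.5,4]]]' && python3 -m handwheel '[[[0,0,0.02,0,0,10.6,4],[0,0,0.04,0,0,21,4],[0,0,0.06,0,0,31.5,4],[0,0,0.08,0,0,42,4],[0,0,0.095,0,0,52.5,4]]]' && python3 -m handwheel '[[[0,0,0.02,0,0,10.6,4],[0,0,0.04,0,0,21,4],[0,0,0.06,0,0,31.5,4],[0,0,0.08,0,0,42,4],[0,0,0.095,0,0,52.5,4]]]' && python3 -m handwheel '[[[0,0,0.02,0,0,10.6,4],[0,0,0.04,0,0,21,4],[0,0,0.06,0,0,31.5,4],[0,0,0.08,0,0,42,4],[0,0,0.095,0,0,52.5,4]]]' ; python3 -c "
from h import *
s=manip.read_state();print(s['joint_positions'],s['contact_force'],s['ft_torque'])"
```

```text
t: 5.2
tool_pos: [416.4, -307.8, 185.5]
orientation: [-0.0, 0.931, 0.366, -0.0]
contact_force: [-0.9, -2.2, 2.1]
finger_gap: 49.7
grasp_force: 20.0
t: 5.82
tool_pos: [416.6, -307.9, 186.5]
orientation: [0.0, 0.673, 0.74, -0.0]
contact_force: [-0.5, -0.1, 1.8]
finger_gap: 49.4
grasp_force: 20.0
t: 6.45
tool_pos: [416.7, -307.8, 187.4]
orientation: [0.0, 0.277, 0.961, -0.0]
contact_force: [-0.4, 0.3, 1.4]
finger_gap: 49.3
grasp_force: 20.0
t: 7.08
tool_pos: [416.7, -307.8, 188.4]
orientation: [0.0, -0.177, 0.984, -0.0]
contact_force: [-0.4, -0.7, 1.7]
finger_gap: 49.5
grasp_force: 20.0
[-7.69515085e-01  3.80217753e-01  1.81400731e+00 -1.60578059e-04
  9.46812863e-01 -2.69600795e+00] [-0.35671295 -0.65587289  1.72100792] [ 0.03810973 -0.07600061  0.01981451]
```

```bash
python3 -m handwheel '[[[0,0,0,0,0,0,8.7],[0,0,0,0,0,0,8.7],[0,0,0,0,0,0,8.7],[0,0,0,0,0,0,8.7],[0,0,0,0,0,0,8.7]]]' && for i in 1; do python3 -m handwheel '[[[0,0,0,0,0,-53,8.7],[0,0,0,0,0,-53,8.7],[0,0,0,0,0,-53,8.7],[0,0,0,0,0,-53,8.7],[0,0,0,0,0,-53,8.7]]]' && python3 -m handwheel '[[[0,0,0,0,0,-53,8.7],[0,0,0,0,0,-53,8.7],[0,0,0,0,0,-53,8.7],[0,0,0,0,0,-53,8.7],[0,0,0,0,0,-53,8.7]]]' && python3 -m handwheel '[[[0,0,0,0,0,-53,8.7],[0,0,0,0,0,-53,8.7],[0,0,0,0,0,-53,8.7],[0,0,0,0,0,-53,8.7],[0,0,0,0,0,-53,8.7]]]' && python3 -m handwheel '[[[0,0,0,0,0,-53,8.7],[0,0,0,0,0,-53,8.7],[0,0,0,0,0,-53,8.7],[0,0,0,0,0,-53,8.7],[0,0,0,0,0,-53,8.7]]]' && python3 -m handwheel '[[[0,0,0,0,0,-53,8.7],[0,0,0,0,0,-53,8.7],[0,0,0,0,0,-53,8.7],[0,0,0,0,0,-53,8.7],[0,0,0,0,0,-53,8.7]]]' && python3 -m handwheel '[[[0,0,0,0,0,-53,8.7],[0,0,0,0,0,-53,8.7],[0,0,0,0,0,-53,8.7],[0,0,0,0,0,-53,8.7],[0,0,0,0,0,-53,8.7]]]'; done | grep -E 't:|force' ; python3 -m handwheel '[[[0,0,0,0,0,0,4],[0,0,0,0,0,0,4],[0,0,0,0,0,0,4],[0,0,0,0,0,0,4],[0,0,0,0,0,0,4]]]' && python3 -m handwheel '[[[0,0,0,0,0,0,4],[0,0,0.02,0,0,10,4],[0,0,0.04,0,0,20,4],[0,0,0.06,0,0,30,4],[0,0,0.08,0,0,40,4]]]'; python3 -c "
from h import *
s=manip.read_state();print(s['joint_positions'],s['contact_force'],s['ft_torque'])"
```

```text
t: 7.7
tool_pos: [416.6, -307.6, 188.2]
orientation: [0.0, -0.174, 0.985, -0.0]
contact_force: [-0.3, -1.3, -0.5]
finger_gap: 86.9
grasp_force: 0.0
t: 8.32
contact_force: [-0.3, -1.2, 0.1]
grasp_force: 0.0
t: 8.95
contact_force: [0.1, 0.2, 0.1]
grasp_force: 0.0
t: 9.57
contact_force: [0.1, 0.1, 0.9]
grasp_force: 0.0
t: 10.2
contact_force: [0.4, -0.0, -0.3]
grasp_force: 0.0
t: 10.82
contact_force: [-0.3, -0.2, -0.4]
grasp_force: 0.0
t: 11.45
contact_force: [-0.6, -0.8, 0.5]
grasp_force: 0.0
t: 12.08
tool_pos: [416.6, -307.7, 188.2]
orientation: [0.0, -0.516, 0.857, -0.0]
contact_force: [-0.1, -0.1, -0.4]
finger_gap: 49.6
grasp_force: 20.0
t: 12.7
tool_pos: [416.5, -307.6, 189.0]
orientation: [-0.0, 0.779, -0.627, -0.0]
contact_force: [-0.1, 0.1, -1.0]
finger_gap: 49.3
grasp_force: 20.0
[-7.69548635e-01  3.79247377e-01  1.81364859e+00  1.21541823e-04
  9.48859822e-01  2.15592630e+00] [-0.13902772  0.0691605  -1.03904012] [ 0.12048558 -0.05299902  0.01645789]
```

```bash
(python3 -m handwheel '[[[0,0,0.02,0,0,10.6,4],[0,0,0.04,0,0,21,4],[0,0,0.06,0,0,31.5,4],[0,0,0.08,0,0,42,4],[0,0,0.095,0,0,52.5,4]]]' && python3 -m handwheel '[[[0,0,0.02,0,0,10.6,4],[0,0,0.04,0,0,21,4],[0,0,0.06,0,0,31.5,4],[0,0,0.08,0,0,42,4],[0,0,0.095,0,0,52.5,4]]]' && python3 -m handwheel '[[[0,0,0.02,0,0,10.6,4],[0,0,0.04,0,0,21,4],[0,0,0.06,0,0,31.5,4],[0,0,0.08,0,0,42,4],[0,0,0.095,0,0,52.5,4]]]' && python3 -m handwheel '[[[0,0,0.02,0,0,10.6,4],[0,0,0.04,0,0,21,4],[0,0,0.06,0,0,31.5,4],[0,0,0.08,0,0,42,4],[0,0,0.095,0,0,52.5,4]]]'&& python3 -m handwheel '[[[0,0,0.02,0,0,10.6,4],[0,0,0.04,0,0,21,4],[0,0,0.06,0,0,31.5,4],[0,0,0.08,0,0,42,4],[0,0,0.095,0,0,52.5,4]]]' && python3 -m handwheel '[[[0,0,0.02,0,0,10,4],[0,0,0.04,0,0,20,4],[0,0,0.05,0,0,26,4],[0,0,0.05,0,0,26,4]]]')|grep -vE orient ; python3 -c "
from h import *
s=manip.read_state();print(s['joint_positions'],s['contact_force'],s['ft_torque'])"
```

```text
t: 13.32
tool_pos: [416.5, -307.6, 189.9]
contact_force: [-0.5, -0.3, -0.4]
finger_gap: 49.8
grasp_force: 2.0
t: 13.95
tool_pos: [416.5, -307.6, 190.9]
contact_force: [-0.3, -0.2, -0.4]
finger_gap: 49.5
grasp_force: 20.0
t: 14.58
tool_pos: [416.4, -307.7, 191.8]
contact_force: [0.4, -0.8, -1.1]
finger_gap: 49.2
grasp_force: 20.0
t: 15.2
tool_pos: [416.6, -307.8, 192.8]
contact_force: [0.6, -0.4, -0.6]
finger_gap: 49.4
grasp_force: 20.0
t: 15.82
tool_pos: [416.6, -307.7, 193.7]
contact_force: [0.2, 0.3, 0.2]
finger_gap: 49.2
grasp_force: 20.0
t: 16.32
tool_pos: [416.6, -307.6, 194.2]
contact_force: [-0.1, 0.8, -0.7]
finger_gap: 49.2
grasp_force: 20.0
[-7.69460091e-01  3.71848822e-01  1.80872971e+00 -4.46573149e-06
  9.61143668e-01 -2.87242267e+00] [-0.06339454  0.77983463 -0.70454385] [ 0.09086142 -0.13022665 -0.04235327]
```

The grip slackened at about t=13.3, so some of the turn may have been lost. I'll regrip and turn further before trying to lift.

```bash
(python3 -m handwheel '[[[0,0,0,0,0,0,8.7],[0,0,0,0,0,0,8.7],[0,0,0,0,0,0,8.7],[0,0,0,0,0,-20,8.7],[0,0,0,0,0,-20,8.7]]]' && python3 -m handwheel '[[[0,0,0,0,0,-50,8.7],[0,0,0,0,0,-50,8.7],[0,0,0,0,0,-50,8.7],[0,0,0,0,0,-50,8.7],[0,0,0,0,0,-50,8.7]]]' && python3 -m handwheel '[[[0,0,0,0,0,-40,8.7],[0,0,0,0,0,-40,8.7],[0,0,0,0,0,-40,8.7],[0,0,0,0,0,-40,8.7],[0,0,0,0,0,-40,8.7]]]' && python3 -m handwheel '[[[0,0,0,0,0,0,4],[0,0,0,0,0,0,4],[0,0,0,0,0,0,4],[0,0,0,0,0,0,4],[0,0,0,0,0,0,4]]]' 25 && python3 -m handwheel '[[[0,0,0.02,0,0,10.6,4],[0,0,0.04,0,0,21,4],[0,0,0.06,0,0,31.5,4],[0,0,0.08,0,0,42,4],[0,0,0.095,0,0,52.5,4]]]' && python3 -m handwheel '[[[0,0,0.02,0,0,10.6,4],[0,0,0.04,0,0,21,4],[0,0,0.06,0,0,31.5,4],[0,0,0.08,0,0,42,4],[0,0,0.095,0,0,52.5,4]]]' && python3 -m handwheel '[[[0,0,0.1,0,0,0,4],[0,0,0.2,0,0,0,4],[0,0,0.2,0,0,0,4]]]' )|grep -vE orient ; python3 -c "
from h import *
s=manip.read_state();print(s['joint_positions'],s['contact_force'],s['ft_torque'])"
```

```text
t: 16.95
tool_pos: [416.6, -307.7, 194.3]
contact_force: [-0.0, -0.7, 0.1]
finger_gap: 86.9
grasp_force: 0.0
t: 17.58
tool_pos: [416.6, -307.6, 194.3]
contact_force: [-0.5, 0.1, 0.4]
finger_gap: 87.1
grasp_force: 0.0
t: 18.2
tool_pos: [416.6, -307.7, 194.3]
contact_force: [-0.7, -0.2, -0.1]
finger_gap: 86.8
grasp_force: 0.0
t: 18.82
tool_pos: [416.6, -307.6, 194.3]
contact_force: [-0.3, -0.2, -0.2]
finger_gap: 49.2
grasp_force: 25.0
t: 19.45
tool_pos: [416.5, -307.6, 195.3]
contact_force: [-0.6, -0.4, 1.2]
finger_gap: 49.2
grasp_force: 25.0
t: 20.08
tool_pos: [416.6, -307.7, 196.2]
contact_force: [-1.4, -0.3, 0.3]
finger_gap: 49.4
grasp_force: 25.0
t: 20.45
tool_pos: [416.6, -307.6, 198.2]
contact_force: [0.6, -0.8, -0.6]
finger_gap: 49.5
grasp_force: 25.0
[-7.69445802e-01  3.66187663e-01  1.80485878e+00 -2.52169736e-06
  9.70351619e-01 -2.78408506e+00] [ 0.59205466 -0.80820848 -0.57009708] [ 0.10762803 -0.1724682   0.00802238]
```

It lifts without resistance, so the thread has let go. I'll raise it and look.

```bash
(python3 -m handwheel '[[[0,0,0.5,0,0,0,4],[0,0,1,0,0,0,4],[0,0,3,0,0,0,4],[0,0,5,0,0,0,4],[0,0,5,0,0,0,4]]]' && python3 -m handwheel '[[[1.4,6,0,0,0,-10,4],[2.8,12,0,0,0,-20,4],[4.2,18,0,0,0,-25,4],[5.6,24,0,0,0,-25,4],[6.9,30,0,0,0,-25,4]]]' && python3 -m handwheel '[[[0,1.6,0,0,0,0,4],[0,1.6,0,0,0,0,4]]]' )
python3 - <<'E'
from m import *
b=snap('scene','s3.png');C=cloud('scene',b[1])
s=manip.read_state(); t=s['tool_pos']
Q=blob(C,t,30,120,t[2]-25);g=Q[:,2];print(t,g.min(),np.percentile(g,[1,5]))
E
```

```text
t: 21.08
tool_pos: [417.4, -308.4, 249.8]
orientation: [0.001, -0.221, 0.975, -0.002]
contact_force: [-0.6, -0.5, -0.9]
finger_gap: 49.7
grasp_force: 25.0
t: 21.7
tool_pos: [484.9, -8.7, 247.6]
orientation: [-0.0, -0.004, 1.0, -0.0]
contact_force: [0.3, -0.3, -1.6]
finger_gap: 49.3
grasp_force: 25.0
t: 21.95
tool_pos: [484.4, 6.0, 247.6]
orientation: [-0.001, -0.006, 1.0, -0.0]
contact_force: [-0.1, 0.8, -0.5]
finger_gap: 49.4
grasp_force: 25.0
[484.54432073   4.98343253 247.70906966] 164.46725505774884 [165.26614373 168.49559647]
```

View pics/s3.png

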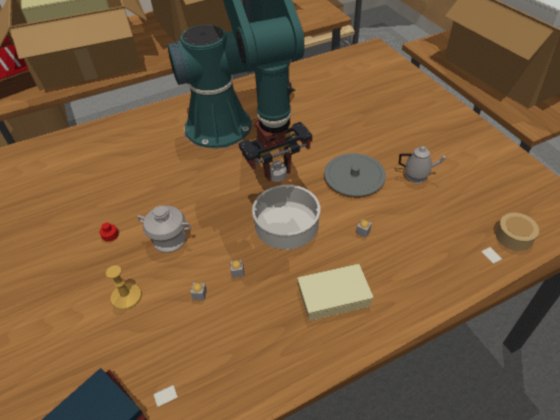

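The cap is off the urn and in the fingers at (278,172), with the neck core bare at (163,212). The tub is at (287,217) and the pots haven't moved. I'll lower the cap into the tub.

```bash
(python3 -m handwheel '[[[0,0.2,-5,0,0,0,4],[0,0.2,-10,0,0,0,4],[0,0.2,-13.5,0,0,0,4],[0,0.2,-15,0,0,0,4],[0,0.2,-15.6,0,0,0,4]]]' && python3 -m handwheel '[[[0,0,0,0,0,0,4],[0,0,-0.2,0,0,0,4],[0,0,-0.2,0,0,0,6.5],[0,0,-0.2,0,0,0,6.5],[0,0,-0.2,0,0,0,6.5]]]' && python3 -m handwheel '[[[0,0,3,0,0,0,6.5],[0,0,8,0,0,0,6.5],[0,0,12,0,0,0,8],[0,0,12,0,0,0,8]]]' )
python3 - <<'E'
from m import *
s=manip.read_state(); print(s['joint_positions'])
b=snap('top');C=cloud('top',b[1]);D=snap('scene');S=cloud('scene',D[1])
np.set_printoptions(precision=1,suppress=True)
for c in((649,187),(612,-182),(630,-294)):
  for X in(C,S):
    Q=blob(X,c,55,28,60)
    if len(Q)>5:print(c,len(Q),cv2.minAreaRect(Q[:,:2].astype(np.float32)))
E
```

```text
t: 22.62
tool_pos: [485.0, 6.3, 91.8]
orientation: [-0.0, -0.004, 1.0, -0.0]
contact_force: [0.3, 0.1, -1.0]
finger_gap: 49.3
grasp_force: 25.0
t: 23.25
tool_pos: [485.1, 7.5, 90.5]
orientation: [0.0, -0.005, 1.0, -0.0]
contact_force: [0.3, -0.4, -0.4]
finger_gap: 64.8
grasp_force: 0.0
t: 23.75
tool_pos: [486.9, 7.2, 213.1]
orientation: [0.003, -0.005, 1.0, -0.0]
contact_force: [0.4, 0.1, -0.4]
finger_gap: 79.4
grasp_force: 0.0
[-1.27016944e-01  3.04021557e-01  1.85898529e+00 -1.11806254e-04
  9.71846573e-01 -1.70740017e+00]
(649, 187) 126 ((647.9928588867188, 188.25799560546875), (33.891029357910156, 31.752939224243164), 33.86667251586914)
(649, 187) 118 ((651.8378295898438, 187.24606323242188), (32.04473114013672, 33.56227111816406), 32.793426513671875)
(612, -182) 128 ((609.054931640625, -180.67660522460938), (31.8481502532959, 33.26335144042969), 70.7142562866211)
(612, -182) 136 ((613.5675048828125, -181.861328125), (31.742231369018555, 34.39486312866211), 73.84896850585938)
(630, -294) 125 ((627.842529296875, -293.77191162109375), (32.33605194091797, 32.73052215576172), 58.98956298828125)
(630, -294) 155 ((632.3310546875, -294.40521240234375), (31.683366775512695, 34.15250778198242), 59.50286102294922)
```

```bash
(python3 -m handwheel '[[[16.5,18,0,0,0,-50,8],[16.5,18,0,0,0,-50,8],[16.5,18,0,0,0,-50,8],[16.5,18,0,0,0,-50,8],[16.5,18,0,0,0,-50,8]]]' && python3 -m handwheel '[[[0,0,-4,0,0,-7,6],[0,0,-8,0,0,-7,6],[0,0,-11,0,0,-7,6],[0,0,-12.6,0,0,-7,6],[0,0,-12.6,0,0,-7,6]]]' && python3 -c "
from h import *
s=manip.read_state();print(s['tool_pos'],s['orientation'],s['joint_positions'])")
```

```text
t: 24.48
tool_pos: [651.7, 190.6, 207.3]
orientation: [-0.001, 0.419, 0.908, 0.0]
contact_force: [0.3, -0.3, -0.3]
finger_gap: 79.9
grasp_force: 0.0
t: 25.1
tool_pos: [648.9, 187.2, 82.4]
orientation: [-0.001, 0.473, 0.881, -0.001]
contact_force: [0.8, 0.1, -0.1]
finger_gap: 59.8
grasp_force: 0.0
[648.94999771 187.22658867  82.3689879 ] [-0.00123654  0.47298119  0.88107111 -0.00098201] [ 1.78690766e-01  6.99932685e-01  1.51540304e+00  7.60381501e-07
  9.29415016e-01 -4.06762058e-01]
```

```bash
(python3 -m handwheel '[[[0,0,0.2,0,0,0,2.5],[0,0,0.2,0,0,0,2.5],[0,0,0.2,0,0,0,2.5],[0,0,0.2,0,0,0,2.5],[0,0,0.2,0,0,0,2.5]]]' 25 && python3 -m handwheel '[[[0,0,4,0,0,0,2.5],[0,0,9,0,0,0,2.5],[0,0,10,0,0,0,2.5],[0,0,10,0,0,0,2.5]]]' && python3 -m handwheel '[[[-3.5,-4,0,0,0,-10,2.5],[-7,-8,0,0,0,-20,2.5],[-10,-11,0,0,0,-30,2.5],[-11.5,-12.9,0,0,0,-33,2.5],[-11.5,-12.9,0,0,0,-33,2.5]]]' && python3 -c "
from h import *
s=manip.read_state();print(s['tool_pos'],s['orientation'],s['joint_positions'])
a=snap('scene','s4.png')")
```

```text
t: 25.72
tool_pos: [650.2, 187.4, 86.5]
orientation: [0.0, 0.473, 0.881, 0.0]
contact_force: [-0.3, 0.2, 2.4]
finger_gap: 32.1
grasp_force: 24.6
t: 26.22
tool_pos: [650.0, 187.4, 186.5]
orientation: [0.0, 0.473, 0.881, 0.0]
contact_force: [-0.9, -0.7, -1.3]
finger_gap: 32.6
grasp_force: 24.6
t: 26.85
tool_pos: [532.4, 57.4, 184.3]
orientation: [-0.002, 0.704, 0.71, -0.002]
contact_force: [-0.1, -0.8, -0.3]
finger_gap: 31.8
grasp_force: 24.6
[532.39430735  57.40261753 184.28957737] [-0.00180165  0.70436551  0.70983293 -0.00178797] [-2.15602438e-02  4.08794045e-01  1.77632877e+00 -1.33785523e-04
  9.61545190e-01 -2.92155469e-02]
```

View pics/s4.png

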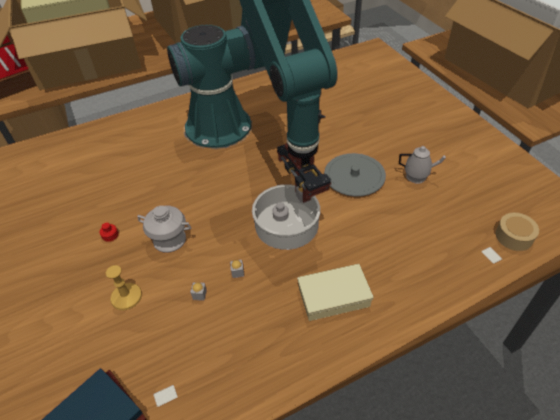

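The cap stands upright in the tub at (281,211), and pot A is in the fingers above the tub. The other two pots are still in place at (237,269) and (198,291).

```bash
(python3 -m handwheel '[[[0,0,-4,0,0,0,2.5],[0,0,-7,0,0,0,2.5],[0,0,-9,0,0,0,2.5],[0,0,-9.4,0,0,0,2.5],[0,0,-9.4,0,0,0,2.5]]]' && python3 -m handwheel '[[[0,0,-0.1,0,0,0,2.5],[0,0,-0.1,0,0,0,4.6],[0,0,-0.1,0,0,0,4.6],[0,0,2,0,0,0,4.6],[0,0,8,0,0,0,4.6]]]' && python3 -m handwheel '[[[0,0,4,0,0,0,6],[7.8,-24,4,0,0,-20,6],[7.8,-24,4,0,0,-20,6],[7.8,-24,4,0,0,-20,6],[7.8,-24,4,0,0,-20,6]]]' && python3 -c "
from m import *
s=manip.read_state();print(s['tool_pos'],s['orientation'],s['joint_positions'])
b=snap('top');C=cloud('top',b[1]);D=snap('scene');S=cloud('scene',D[1])
for c in((612,-182),(630,-294)):
  for X in(C,S):
    Q=blob(X,c,55,28,60)
    if len(Q)>5:print(c,len(Q),cv2.minAreaRect(Q[:,:2].astype(np.float32)))
")
```

```text
t: 27.52
tool_pos: [535.5, 59.2, 91.7]
orientation: [-0.0, 0.703, 0.711, -0.0]
contact_force: [0.1, -0.0, -0.7]
finger_gap: 32.3
grasp_force: 24.7
t: 28.15
tool_pos: [533.1, 58.4, 170.5]
orientation: [-0.002, 0.704, 0.71, -0.002]
contact_force: [0.1, 0.2, -0.2]
finger_gap: 46.1
grasp_force: 0.0
t: 28.78
tool_pos: [612.7, -181.2, 212.2]
orientation: [0.0, 0.816, 0.577, 0.0]
contact_force: [1.6, -0.1, -0.1]
finger_gap: 59.9
grasp_force: 0.0
[ 612.74615323 -181.24168053  212.16736158] [3.36986085e-05 8.16392107e-01 5.77497971e-01 1.41142638e-04] [-3.95719415e-01  5.00367805e-01  1.51908380e+00  2.25861512e-04
  1.12193413e+00 -5.63423264e-02]
(612, -182) 136 ((613.05712890625, -181.74510192871094), (31.76214027404785, 34.86619567871094), 73.77715301513672)
(630, -294) 125 ((628.7325439453125, -293.79998779296875), (31.943735122680664, 32.46915817260742), 58.150352478027344)
(630, -294) 153 ((632.6160888671875, -294.9706726074219), (31.782413482666016, 32.23031234741211), 61.42156219482422)
```

```bash
(python3 -m handwheel '[[[0,-0.1,-4,0,0,2,6],[0,-0.1,-8,0,0,2,6],[0,-0.1,-11,0,0,2,6],[0,-0.1,-12.6,0,0,2,6],[0,-0.1,-12.6,0,0,2,6]]]' && python3 -m handwheel '[[[0,0,0,0,0,0,2.5],[0,0,0,0,0,0,2.5],[0,0,0,0,0,0,2.5],[0,0,0,0,0,0,2.5]]]' && python3 -m handwheel '[[[0,0,4,0,0,0,2.5],[0,0,9,0,0,0,2.5],[0,0,10,0,0,0,2.5],[0,0,10,0,0,0,2.5]]]' && python3 -m handwheel '[[[-3,5,0,0,0,8,2.5],[-6,11,0,0,0,17,2.5],[-7.8,14,0,0,0,17.5,2.5],[-7.8,14,0,0,0,17.5,2.5],[-7.8,14,0,0,0,17.5,2.5]]]')
```

```text
t: 29.5
tool_pos: [611.6, -179.7, 85.2]
orientation: [-0.001, 0.806, 0.592, -0.001]
contact_force: [-0.4, -0.0, 0.9]
finger_gap: 60.1
grasp_force: 0.0
t: 30.0
tool_pos: [612.6, -180.5, 87.1]
orientation: [0.0, 0.806, 0.592, 0.0]
contact_force: [-0.3, 1.0, 4.6]
finger_gap: 32.0
grasp_force: 25.0
t: 30.5
tool_pos: [612.3, -180.4, 186.5]
orientation: [0.0, 0.806, 0.592, 0.0]
contact_force: [0.4, 0.4, -0.8]
finger_gap: 31.5
grasp_force: 25.0
t: 31.12
tool_pos: [534.1, -40.5, 185.1]
orientation: [-0.0, 0.707, 0.707, -0.001]
contact_force: [0.2, 0.3, -0.9]
finger_gap: 31.7
grasp_force: 25.0
```

```bash
(python3 -m handwheel '[[[0,0,-4,0,0,0,2.5],[0,0,-7,0,0,0,2.5],[0,0,-9,0,0,0,2.5],[0,0,-9.4,0,0,0,2.5],[0,0,-9.4,0,0,0,2.5]]]' && python3 -m handwheel '[[[0,0,-0.1,0,0,0,2.5],[0,0,-0.1,0,0,0,4.6],[0,0,-0.1,0,0,0,4.6],[0,0,2,0,0,0,4.6],[0,0,8,0,0,0,4.6]]]' && python3 -m handwheel '[[[0,0,4,0,0,0,6],[9.6,-25.4,4,0,0,40,6],[9.6,-25.4,4,0,0,40,6],[9.6,-25.4,4,0,0,40,6],[9.6,-25.4,4,0,0,40,6]]]' && python3 -m handwheel '[[[0,0,0,0,0,18.5,6],[0,0,0,0,0,18.5,6],[0,0,0,0,0,18.5,6]]]' && python3 -c "
from m import *
s=manip.read_state();print(s['tool_pos'],s['orientation'],s['joint_positions'])
b=snap('top','t5.png');C=cloud('top',b[1]);D=snap('scene');S=cloud('scene',D[1])
for c in((612,-182),(630,-294)):
  for X in(C,S):
    Q=blob(X,c,55,28,60)
    if len(Q)>5:print(c,len(Q),cv2.minAreaRect(Q[:,:2].astype(np.float32)))
")
```

```text
t: 31.75
tool_pos: [535.0, -41.6, 91.9]
orientation: [0.0, 0.707, 0.707, -0.0]
contact_force: [0.4, 0.1, -0.7]
finger_gap: 31.5
grasp_force: 25.0
t: 32.38
tool_pos: [532.5, -40.3, 170.4]
orientation: [-0.003, 0.707, 0.707, -0.002]
contact_force: [1.4, -0.2, 0.8]
finger_gap: 45.8
grasp_force: 0.0
t: 33.0
tool_pos: [622.7, -275.1, 212.0]
orientation: [0.0, 0.42, 0.907, 0.0]
contact_force: [-0.9, -0.1, 0.2]
finger_gap: 59.7
grasp_force: 0.0
t: 33.38
tool_pos: [622.0, -273.3, 211.6]
orientation: [-0.0, 0.272, 0.962, 0.0]
contact_force: [-0.6, 0.5, 0.0]
finger_gap: 60.1
grasp_force: 0.0
[ 621.98076506 -273.25540652  211.55347026] [-3.91647284e-04  2.71957727e-01  9.62309118e-01  6.02576665e-05] [-5.15509173e-01  5.53698461e-01  1.42047782e+00 -7.52079669e-05
  1.16820586e+00 -1.53542226e+00]
(630, -294) 6 ((621.9498291015625, -306.67034912109375), (2.458292245864868, 18.277854919433594), 56.6242561340332)
(630, -294) 150 ((632.0111083984375, -294.7953796386719), (31.357192993164062, 34.165008544921875), 58.068260192871094)
```

View pics/t5.png

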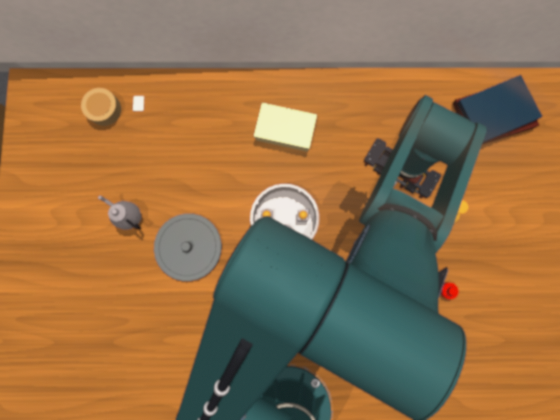

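Pots A and B are in the tub at (266,214) and (303,215). The last shift stopped 2 cm short of pot C, so I'll make it up before descending.

```bash
(python3 -m handwheel '[[[0.9,-2.1,0,0,0,0,6],[0.9,-2.1,-4,0,0,0,6],[0.9,-2.1,-8,0,0,0,6],[0.9,-2.1,-11,0,0,0,6],[0.9,-2.1,-12.5,0,0,0,6]]]' && python3 -m handwheel '[[[0,0,0,0,0,0,6],[0,0,0,0,0,0,2.5],[0,0,0,0,0,0,2.5],[0,0,0,0,0,0,2.5],[0,0,0,0,0,0,2.5]]]' && python3 -m handwheel '[[[0,0,4,0,0,0,2.5],[0,0,9,0,0,0,2.5],[0,0,10,0,0,0,2.5],[0,0,10,0,0,0,2.5]]]' && python3 -m handwheel '[[[-0.9,5,0,0,0,8,2.5],[-2,11,0,0,0,17,2.5],[-3,17,0,0,0,25,2.5],[-4.5,23,0,0,0,31.5,2.5],[-5.6,29,0,0,0,31.5,2.5]]]')
```

```text
t: 34.1
tool_pos: [630.3, -293.1, 85.3]
orientation: [-0.001, 0.272, 0.962, 0.0]
contact_force: [-0.2, -0.6, -0.0]
finger_gap: 60.3
grasp_force: 0.0
t: 34.72
tool_pos: [631.6, -294.2, 88.2]
orientation: [0.001, 0.271, 0.963, -0.0]
contact_force: [-0.6, -0.0, 4.3]
finger_gap: 31.8
grasp_force: 25.0
t: 35.22
tool_pos: [631.2, -293.9, 187.6]
orientation: [0.0, 0.271, 0.963, -0.0]
contact_force: [-1.0, 0.0, -1.5]
finger_gap: 32.1
grasp_force: 25.0
t: 35.85
tool_pos: [572.9, -2.0, 185.0]
orientation: [-0.002, -0.001, 1.0, 0.0]
contact_force: [0.9, -0.2, 0.5]
finger_gap: 32.0
grasp_force: 25.0
```

```bash
(python3 -m handwheel '[[[0,1.2,-1,0,0,0,2.5],[0,1.2,-5,0,0,0,2.5],[0,1.2,-8,0,0,0,2.5],[0,1.2,-9.4,0,0,0,2.5],[0,1.2,-9.4,0,0,0,2.5]]]' && python3 -m handwheel '[[[0,0,-0.1,0,0,0,2.5],[0,0,-0.1,0,0,0,4.6],[0,0,-0.1,0,0,0,4.6],[0,0,2,0,0,0,4.6],[0,0,8,0,0,0,4.6]]]' && python3 -m handwheel '[[[0,0,4,0,0,0,6],[-12.4,27.5,4,0,0,0,6],[-12.4,27.5,4,0,0,0,6],[-12.4,27.5,4,0,0,0,6],[-12.4,27.5,4,0,0,0,6]]]' && python3 -m handwheel '[[[0,0,0,0,0,0,6],[0,0,0,0,0,0,6]]]'
python3 - <<'E'
from m import *
np.set_printoptions(precision=1,suppress=True)
s=manip.read_state();print(s['tool_pos'],s['joint_positions'])
a=snap('top');C=cloud('top',a[1]);b=snap('scene');S=cloud('scene',b[1])
for X in(C,S):
    Q=blob(X,(524,8),125,64,78); print('rim',len(Q),circ(Q),Q[:,2].mean())
    Q=blob(X,(451,283),20,32,50); print('lidknob',len(Q),(Q.max(0)+Q.min(0))/2,Q.max(0))
    Q=blob(X,(524,8),80,20,110);print('inside max z',Q[:,2].max())
big=lambda p,x,y,w,h,s:cv2.resize(p[y:y+h,x:x+w],None,fx=s,fy=s,interpolation=cv2.INTER_CUBIC)
im=np.hstack([big(a[0],240,170,90,100,4),big(b[0],245,170,90,100,4)])
cv2.imwrite('pics/c6.png',im[:,:,::-1]);cv2.imwrite('pics/s6.png',b[0][:,:,::-1])
E
)
```

```text
t: 36.48
tool_pos: [574.6, 7.4, 91.7]
orientation: [-0.001, -0.0, 1.0, -0.0]
contact_force: [-1.3, -1.0, -1.1]
finger_gap: 31.5
grasp_force: 25.0
t: 37.1
tool_pos: [573.1, 8.2, 171.6]
orientation: [-0.003, -0.0, 1.0, 0.0]
contact_force: [0.5, -0.3, 0.3]
finger_gap: 45.9
grasp_force: 0.0
t: 37.72
tool_pos: [471.5, 237.6, 213.7]
orientation: [0.001, -0.0, 1.0, 0.0]
contact_force: [0.9, 1.0, 1.1]
finger_gap: 60.0
grasp_force: 0.0
t: 37.98
tool_pos: [472.5, 236.0, 213.4]
orientation: [0.0, -0.001, 1.0, -0.0]
contact_force: [-0.5, 0.1, 0.1]
finger_gap: 60.2
grasp_force: 0.0
[472.5 236.  213.4] [ 0.3  0.4  1.8 -0.   1.  -1.2]
rim 540 (array([521.8,   8.8]), np.float64(90.53239259601719)) 70.93105312285861Traceback (most recent call last):
  File "<stdin>", line 7, in <module>
    return umr_maximum(a, axis, None, out, keepdims, initial, where)
ValueError: zero-size array to reduction operation maximum which has no identity
```

```bash
python3 -m handwheel '[[[-2.1,4.7,-4,0,0,0,6],[-2.1,4.7,-6,0,0,0,6],[-2.1,4.7,-6,0,0,0,6]]]'
python3 - <<'E'
from m import *
np.set_printoptions(precision=1,suppress=True)
s=manip.read_state();print(s['tool_pos'],s['joint_positions'])
a=snap('top');C=cloud('top',a[1]);b=snap('scene');S=cloud('scene',b[1])
for X in(C,S):
    Q=blob(X,(524,8),125,64,78); print('rim',len(Q),circ(Q),Q[:,2].mean())
    Q=blob(X,(451,283),22,30,50); print('lidknob',len(Q),len(Q) and ((Q.max(0)+Q.min(0))/2,Q.max(0)))
    Q=blob(X,(450,283),110,12,24); print('lid',len(Q),len(Q) and ((Q.max(0)+Q.min(0))/2,Q.max(0)-Q.min(0)))
    Q=blob(X,(524,8),75,20,110);print('inside max z',np.sort(Q[:,2])[-5:])
big=lambda p,x,y,w,h,s:cv2.resize(p[y:y+h,x:x+w],None,fx=s,fy=s,interpolation=cv2.INTER_CUBIC)
im=np.hstack([big(a[0],240,170,90,100,4),big(b[0],270,100,110,150,4)[:400]*1]) if 0 else np.hstack([big(a[0],240,170,90,140,4),big(b[0],250,110,105,140,4)])
cv2.imwrite('pics/c6.png',im[:,:,::-1])
E
```

```text
t: 38.45
tool_pos: [451.0, 281.6, 151.8]
orientation: [-0.002, 0.0, 1.0, -0.001]
contact_force: [-0.1, -0.1, 0.2]
finger_gap: 60.1
grasp_force: 0.0
[451.  281.6 151.8] [ 0.4  0.5  1.8 -0.   0.9 -1.1]
rim 550 (array([521.7,   8.9]), np.float64(90.46794639690984)) 70.79662441284748
lidknob 0 0
lid 1521 (array([446.6, 263.6,  18. ]), array([188.1, 145.4,  11.9]))
inside max z [55.7 55.8 56.6 57.1 57.6]
rim 510 (array([526. ,   7.5]), np.float64(90.61953063287638)) 68.62560639451591
lidknob 56 (array([449.3, 283.5,  37.6]), array([461.9, 297.7,  45.2]))
lid 1848 (array([450.9, 283.7,  17.8]), array([192.5, 191.9,  11.5]))
inside max z [53.5 53.6 53.6 53.9 54.6]
```

View pics/c6.png

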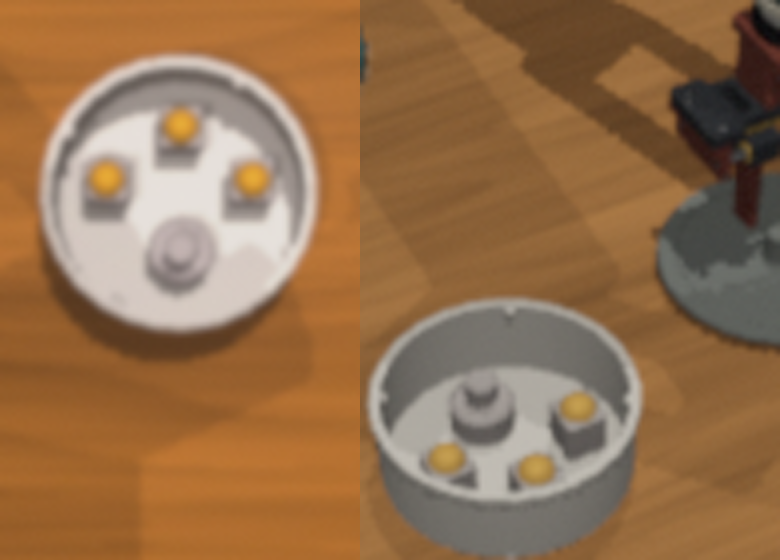

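All four items stand upright in the tub: pots at (105,180), (180,125) and (252,180), and the cap at (180,250). Nothing is above about 51 mm. Now I'll grip the lid knob.

```bash
(python3 -m handwheel '[[[-0.3,0,-2,0,0,0,6],[-0.3,0,-4,0,0,0,6],[-0.3,0,-4.8,0,0,0,6],[-0.3,0,-5.2,0,0,0,6],[-0.3,0,-5.2,0,0,0,6]]]' && python3 -m handwheel '[[[0,0,0,0,0,0,2],[0,0,0,0,0,0,2],[0,0,0,0,0,0,2],[0,0,0,0,0,0,2],[0,0,0,0,0,0,2]]]' 40 && python3 -m handwheel '[[[0,0,1,0,0,0,2],[0,0,4,0,0,0,2],[0,0,8,0,0,0,2],[0,0,11,0,0,0,2],[0,0,11,0,0,0,2]]]')
python3 - <<'E'
from m import *
np.set_printoptions(precision=1,suppress=True)
s=manip.read_state();print(s['tool_pos'],s['contact_force'],s['ft_torque'])
b=snap('scene');S=cloud('scene',b[1]);t=s['tool_pos']
Q=blob(S,t,115,100,140);Q=Q[(np.hypot(*(Q[:,:2]-t[:2]).T)>40)]
n=np.linalg.lstsq(np.c_[Q[:,:2]-t[:2],np.ones(len(Q))],Q[:,2],rcond=None)[0];print(len(Q),n,Q.max(0),Q.min(0))
E
```

```text
t: 39.17
tool_pos: [448.9, 283.0, 101.7]
orientation: [0.0, -0.0, 1.0, 0.0]
contact_force: [-0.3, -0.3, 0.3]
finger_gap: 60.1
grasp_force: 0.0
t: 39.8
tool_pos: [448.5, 283.3, 101.3]
orientation: [0.0, -0.0, 1.0, 0.0]
contact_force: [0.3, 0.4, 1.1]
finger_gap: 25.1
grasp_force: 40.0
t: 40.42
tool_pos: [449.7, 283.5, 213.6]
orientation: [0.002, -0.0, 1.0, 0.001]
contact_force: [0.1, 0.1, -2.8]
finger_gap: 25.6
grasp_force: 40.0
[449.7 283.5 213.6] [ 0.1  0.1 -2.8] [ 0.  -0.1 -0. ]
1551 [  0.    0.  128.5] [547.9 381.  137. ] [357.5 185.9 110.8]
```

```bash
(python3 -m handwheel '[[[1.5,-5.5,0,0,0,0,2],[3,-11,0,0,0,0,2],[4.5,-16.5,0,0,0,0,2],[6,-22,0,0,0,0,2],[7.5,-27.6,0,0,0,0,2]]]' && python3 -m handwheel '[[[0,0,-0.7,0,0,0,2],[0,0,-1.4,0,0,0,2],[0,0,-2,0,0,0,2],[0,0,-2,0,0,0,2],[0,0,-2,0,0,0,2]]]')
python3 - <<'E'
from m import *
np.set_printoptions(precision=2,suppress=True)
s=manip.read_state();t=s['tool_pos'];print(t,s['contact_force'],s['ft_torque'])
for c in('scene','top'):
    b=snap(c);S=cloud(c,b[1])
    Q=blob(S,t,115,98,118);Q=Q[(np.hypot(*(Q[:,:2]-t[:2]).T)>40)]
    e=Q[np.hypot(*(Q[:,:2]-t[:2]).T)>90]
    print(c,len(Q),circ(e) if len(e)>5 else 0,Q.max(0),Q.min(0), 'mid',(Q.max(0)+Q.min(0))/2)
    cv2.imwrite('pics/%s7.png'%c,b[0][:,:,::-1])
E
```

```text
t: 41.1
tool_pos: [522.5, 5.3, 209.4]
orientation: [-0.002, -0.0, 1.0, 0.0]
contact_force: [0.5, 0.5, -2.0]
finger_gap: 25.2
grasp_force: 40.0
t: 41.72
tool_pos: [523.2, 7.9, 191.2]
orientation: [-0.0, -0.001, 1.0, -0.0]
contact_force: [0.4, -0.0, -1.7]
finger_gap: 25.2
grasp_force: 40.0
[523.24   7.9  191.19] [ 0.41 -0.03 -1.71] [ 0.03 -0.15  0.06]
scene 1937 (array([524.25,   7.17]), np.float64(92.93080783531329)) [621.78 100.57 113.97] [436.52 -88.64  99.11] mid [529.15   5.97 106.54]
top 1124 (array([521.15,   7.47]), np.float64(92.19737675141954)) [585.05  90.49 115.18] [427.03 -84.71 100.53] mid [506.04   2.89 107.85]
```

View pics/scene7.png

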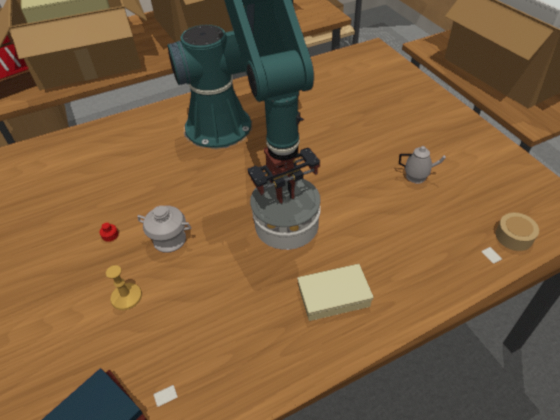

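The lid is held level over the tub at (286,205). It is within about 1 mm of centre in both cameras, so I'll lower it onto the catches.

```bash
(python3 -m handwheel '[[[0.1,0.1,-0.7,0,0,0,2],[0.1,0.1,-1.4,0,0,0,2],[0.1,0.1,-1.9,0,0,0,2],[0.1,0.1,-2.1,0,0,0,2],[0.1,0.1,-2.1,0,0,0,2]]]' && python3 -m handwheel '[[[0,0,-0.1,0,0,0,2],[0,0,-0.2,0,0,0,2],[0,0,-0.3,0,0,0,2],[0,0,-0.3,0,0,0,2]]]')
```

```text
t: 42.45
tool_pos: [524.3, 8.0, 169.9]
orientation: [-0.0, -0.0, 1.0, -0.0]
contact_force: [0.1, 0.1, -1.0]
finger_gap: 25.1
grasp_force: 40.0
t: 42.95
tool_pos: [524.7, 8.1, 167.5]
orientation: [0.0, -0.0, 1.0, -0.0]
contact_force: [-0.7, 1.6, 1.5]
finger_gap: 25.3
grasp_force: 40.0
```

The plug is inside the mouth and on the catches, at the expected 10 mm proud. Now I'll press down gradually.

```bash
(python3 -m handwheel '[[[0,0,-0.1,0,0,0,2],[0,0,-0.2,0,0,0,2],[0,0,-0.3,0,0,0,2],[0,0,-0.4,0,0,0,2]]]' && python3 -m handwheel '[[[0,0,-0.1,0,0,0,2],[0,0,-0.2,0,0,0,2],[0,0,-0.3,0,0,0,2],[0,0,-0.3,0,0,0,2]]]' && python3 -m handwheel '[[[0,0,-0.1,0,0,0,2],[0,0,-0.2,0,0,0,2],[0,0,-0.3,0,0,0,2],[0,0,-0.3,0,0,0,2]]]')
```

```text
t: 43.45
tool_pos: [525.0, 7.9, 163.8]
orientation: [0.001, -0.0, 1.0, -0.0]
contact_force: [-0.2, 0.8, 4.9]
finger_gap: 25.1
grasp_force: 40.0
t: 43.95
tool_pos: [523.8, 8.1, 159.3]
orientation: [-0.001, -0.0, 1.0, 0.0]
contact_force: [2.8, 1.0, -6.0]
finger_gap: 25.2
grasp_force: 40.0
t: 44.45
tool_pos: [523.7, 8.1, 157.8]
orientation: [-0.001, -0.0, 1.0, 0.0]
contact_force: [-4.4, 1.3, 6.7]
finger_gap: 25.2
grasp_force: 40.0
```

```bash
(python3 -m handwheel '[[[0,0,-0.1,0,0,0,2],[0,0,-0.2,0,0,0,2],[0,0,-0.2,0,0,0,2]]]' && python3 -m handwheel '[[[0,0,0.2,0,0,0,6],[0,0,0.2,0,0,0,6],[0,0,0.2,0,0,0,6],[0,0,0.2,0,0,0,6]]]' && python3 -m handwheel '[[[0,0,5,0,0,0,6],[0,0,10,0,0,0,6],[0,0,15,0,0,0,6],[0,0,15,0,0,0,6]]]'&& python3 -m handwheel '[[[-6,-6,0,0,0,0,6],[-8,-12,0,0,0,0,6],[-10,-17,0,0,0,0,6],[-10,-22,0,0,0,0,6],[-10,-25,0,0,0,0,6]]]')
python3 - <<'E'
from m import *
np.set_printoptions(precision=3,suppress=True)
for c in('scene','top'):
    b=snap(c);S=cloud(c,b[1])
    Q=blob(S,(524,8),105,60,90);Q=Q[(np.hypot(*(Q[:,:2]-[524,8]).T)>30)]
    n=np.linalg.lstsq(np.c_[Q[:,:2]-[524,8],np.ones(len(Q))],Q[:,2],rcond=None)[0]
    # same tilt on bare table round it, as the calibration's reference
    T=S.reshape(-1,3);r=np.hypot(T[:,0]-524,T[:,1]-8);T=T[(r>110)&(r<180)&(abs(T[:,2])<12)]
    m=np.linalg.lstsq(np.c_[T[:,:2]-[524,8],np.ones(len(T))],T[:,2],rcond=None)[0]
    print(c,len(Q),'lid',n,'table',m)
    if c=='scene': cv2.imwrite('pics/s8.png',np.hstack([cv2.resize(b[0][160:260,230:340],None,fx=4,fy=4,interpolation=2)[:,:,::-1],cv2.resize(b[0][:,:],None,fx=.6,fy=.6)[:,:,::-1].copy() if 0 else np.zeros((400,1,3),np.uint8)]))
E
```

```text
t: 44.82
tool_pos: [523.7, 8.2, 157.7]
orientation: [-0.0, -0.0, 1.0, -0.0]
contact_force: [-7.9, 1.0, 27.2]
finger_gap: 25.2
grasp_force: 40.0
t: 45.32
tool_pos: [524.3, 8.0, 156.9]
orientation: [-0.0, -0.0, 1.0, -0.0]
contact_force: [0.7, -0.1, 0.3]
finger_gap: 59.1
grasp_force: 0.0
t: 45.82
tool_pos: [526.7, 7.8, 311.1]
orientation: [0.004, -0.0, 1.0, -0.001]
contact_force: [1.1, 0.1, -0.6]
finger_gap: 60.0
grasp_force: 0.0
t: 46.45
tool_pos: [423.2, -244.5, 305.9]
orientation: [-0.001, 0.001, 1.0, 0.0]
contact_force: [0.5, 1.3, 0.8]
finger_gap: 60.2
grasp_force: 0.0
scene 2597 lid [-0.005  0.001 72.576] table [-0.001  0.001 -0.735]
top 3411 lid [-0.    -0.001 74.754] table [-0.001  0.001  1.123]
```

View pics/s8.png

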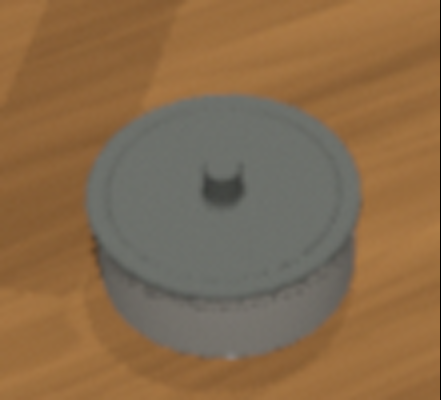

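The lid sits flush and level on the rim, with its top at about 74 mm in both cameras, as it should be when home. The arm is clear, so I'll hand in.

```bash
python3 -m handwheel '[[[0,0,2,0,0,0,6],[0,0,2,0,0,0,6],[0,0,2,0,0,0,6]]]' && python3 -c "
from cell import manip
print(manip.close_job())"
```

```text
t: 46.92
tool_pos: [424.1, -241.0, 326.2]
orientation: [-0.001, -0.001, 1.0, 0.0]
contact_force: [0.2, -0.0, -0.2]
finger_gap: 59.8
grasp_force: 0.0
the job is handed in; nothing more can be done
None
```

The job is handed in at about 47 s: the cap was unscrewed until the thread let go and packed in the tub with all three pepper pots present, the lid was pressed home and measures level, and the coffee pot, candlestick, gift box and red look-alike were never touched.

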